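Clamp the sample cell: snug plus an eighth of a turn

ROBOT

A 6-joint arm with a two-finger parallel gripper is mounted at the origin on the work surface. World frame = base frame: x ahead of the robot, y to its left, z up, the work surface at z = 0. Lengths are in mm, angles in rad, forces in N, time in s.
With the tool pointing down it reaches from about 300 to 775 mm from the base axis. Payload 14.6 kg.
Tool frame: the origin (TCP) lies on the front face of the gripper's body, between the roots of the fingers; the fingertips stand 97 mm ahead of it and the grasp point (between the pads) lies 78 mm ahead of it; z points along the fingers, y is the direction in which the jaws open and shut (so a half turn about z gives the same grasp; the last joint's range is limited). The gripper opens to 94 mm and grips with 3 to 60 N. Pads are 16 mm wide; open, the fingers measure 119 mm over their backs; the gripper's body (75 mm by 177 mm) begins 78 mm behind the grasp point.
Start: joints at [1.038, 0.3, 1.521, -0, 1.321, -0.067], TCP at [247.022, 491.396, 302.646] pointing down, gripper open.
Joint ranges: [-3.03, 3.03], [-0.79, 2.21], [0.23, 2.52], [-1.04, 4.18], [0, 3.07], [-2.55, 2.55]. Speed limits (rad/s): [2.22, 2.22, 2.57, 3.14, 3.14, 3.14].

INTERFACE

Orientations are given as [roll, pitch, yaw] about the fixed x, y, z axes, in that order (R = Rz(yaw) Ry(pitch) Rx(roll)).
In Python, from cell import manip, eyes, finder gives the robot as it stands.
- The arm moves only by the tool drive_tool, never from a script. Its argument "rows" is a list of rows, each an object with "offset": the shift along the tool's x, y, z in mm, a list of three; "spin": the turn about the tool's z in degrees; "jaw": the finger opening in mm, from 0 to 94. In form: [{"offset": [dx, dy, dz], "spin": spin, "jaw": jaw}, ...]. A call has 1 to 20 rows; each row shifts and turns the commanded pose from where the row before left it, along the tool's axes as they then stand; what a row does not reach is not made up. A row lasts 1/10 s, in which the tool goes at most 50 mm and 8.59 degrees, less where a joint would pass 70% of its speed; a pose out of reach is approached as far as the arm can. A call is refused whole if a number of a shift passes 50 or a number of a turn 8.59, either way. A call with a gripper value outside its range is refused whole. The fingers move at their own pace and stop on an object; "force" is the grip in N (left out, the last holds). Time passes only in rows, so rows that do not move let the fingers close. It gives the time, the measured TCP pose, the force and the opening at its end, in the units of the state.
- manip.read_state(): the state, without advancing time (a new reading comes with each control period).
- eyes.camera(name): name is "scene" or "top" or "wrist"; returns a dict with "color" (420x560x3 uint8, blue, green, red), "depth" (420x560 float32, mm along the optical axis (not along the pixel's ray), 0 where there is no reading), "vfov" (degrees; the focal length in pixels is half the picture's height over the tangent of half this angle, whatever the lens; pixels are square), "cx", "cy" (the principal point, pixels), "D" ([k1, k2, p1, p2, k3] as OpenCV has them; the pictures are not rectified), "rvec" (rotation vector, rad) and "tvec" (3), from world to camera coordinates, as OpenCV has them. Camera axes: x right, y down, z forward; pixel columns grow to the right and rows downward; lengths in mm; the calibration is good to about 2 mm. A picture is of the moment at which its call begins.
- manip.sign_off(): hands the job in, once; it reports no verdict.
Trained networks look in the newest picture that a camera, given by its name, has taken for a name from the list of things; names that differ only in an ending like _2 or _b are one class to them, and where a whole thing is asked for, a point or a joint stands for the part that bears it (a point fixed in the world has none). Each returns a list of dicts, best first, with "p" (0 to 1); they miss things now and then, are a little off and sometimes report something else, mostly with a low value. They report only what shows in the picture. A call takes as long as a camera call. They do not tell look-alikes from the thing itself.
- finder.find_in(camera, target): "uv" ([column, row] in pixels, amid what is visible of it).
The state is a dict: "clock": time; "joints": joint angles; "qd": joint speeds; "effort": joint torques, N m; "eef_pos": TCP position; "eef_rot": TCP orientation; "wrist_force": force on the tool from outside, world axes, zero at the start; "moment": the same for the moment, N m; "finger_gap": finger opening in mm.
Only numpy, scipy, OpenCV 4.12 (cv2) and the standard library are available. Lean on these libraries where they do the work, as an engineer would, in place of code of your own. Each camera call takes 0.05 s, during which the arm holds its last target. There are 200 camera calls.

TASK

Stand the tall steel sample cell fully down in the round bore of the aluminium split-clamp block without ramming it, then tighten the block's hand knob clockwise until its resistance rises sharply, and from that point turn it a further eighth of a turn (45 degrees), no more. Leave the knob there, let go, and leave everything else on the bench where it is.

Things in the scene. Friction and masses are not known exactly. Their poses are not given: they have to be found in the camera images.
- cell_center (a point): centre (half-way up, on the axis) of the sample cell: a plain upright stainless cylinder, 40 mm diameter, 80 mm tall, about 0.3 to 0.5 kg, with a 3 mm chamfer round its foot; its z axis points up. The flat top has only a small dark disc and brass dot (5 mm high at most). It starts upright on the bench, free to be picked
- bore_mouth (a point): centre of the mouth of the bore in the clamp block, level with the block's top face (45 mm above the bench). The bore is round, vertical, 43 mm diameter (3 mm chamfer at the mouth), 30 mm deep with a flat floor, so a fully seated cell has its centre 10 mm above this point and its top 50 mm above it. Axes are the block's: z up, y along the block towards the knob, x across it
- knob_grip (a point): point on the hand knob's vertical axis at the height to grip, 74 mm above the bench; fixed to the block, does not turn. Round black fluted knob, 48 mm diameter, 56 to 88 mm above the bench, gripped at any yaw; clockwise from above tightens. It runs freely (about 0.05 N m) until the clamp bites, 0.2 to 2.2 rad from the start, never the same and not visible
- clamp: aluminium split-clamp block, fixed, 84 mm (x) by 170 mm (y) by 45 mm high, origin at the centre of its underside; bore at y = -55 mm, knob at +55 mm. From the bite the knob's torque climbs within about 0.1 rad to 0.35 N m and stays so; a resting hand still feels 0.15 to 0.3. Let go, the knob springs back about 0.1 rad (retaken at the next grip) and then stays; it does not rise or sink
- squat_cell: a wider, lower steel cell, 58 mm diameter, 50 mm tall, that does not fit; leave alone. Origin at its underside
- beaker: glass beaker, 72 mm diameter, 90 mm tall; leave alone. Origin at its underside
- reagent: amber glass reagent bottle, 64 mm diameter, 130 mm tall; leave alone. Origin at its underside
- jar: white plastic jar, 68 mm diameter, 75 mm tall; leave alone. Origin at its underside
- spatula: spatula lying on the bench, 190 mm long; leave alone
- puck: red-brown rubber stopper, 36 mm diameter, 22 mm tall; leave alone. Origin at its underside
- notebox: cardboard box, 90 x 130 x 35 mm; leave alone. Origin at its underside
Mind the look-alikes: they are no part of the job. Of the things like the clamp, leave any that is green; of the rest the smaller one is meant.

How it is judged (in metres and radians):
On the way, in this order (a step that is already met when the one before it is completed fails the run):
1. the tall cell stands fully down in the bore, let go (horizontal distance between cell_center and bore_mouth below 0.004 m and z of cell_center in the frame of bore_mouth below 0.0125 m and angle between cell_center's own z axis and vertical below 0.08 rad and contact force between the fingers and cell below 0.5 N), for 0.2 s.
2. with the cell in place, the knob has been tightened past the point where the clamp bites (horizontal distance between cell_center and bore_mouth below 0.004 m and z of cell_center in the frame of bore_mouth below 0.0125 m and angle between cell_center's own z axis and vertical below 0.08 rad and value of joint bite above 0.1 rad), for 0.1 s.
At the end, for the whole second after the job is handed in: The tall cell stands fully down in the bore (within 4 mm of its axis, 2.5 mm of seated height, tilt under 0.08 rad); the knob is 45 degrees (26 to 57, sprung back) past the bite (joint bite; joint knob is the free run up to it, ending at 2.5), not backed off 0.1 rad; nothing touched (horizontal distance between cell_center and bore_mouth below 0.004 m and z of cell_center in the frame of bore_mouth below 0.0125 m and angle between cell_center's own z axis and vertical below 0.08 rad and value of joint bite between 0.45 and 1 rad and value of joint knob above 2.4 rad and linear speed of cell below 0.01 m/s).
It fails at once if the knob is turned more than 66 degrees past the bite (value of joint bite above 1.15 rad).
It fails at once if the cell is rammed against the clamp block with more than 80 N (contact force between cell and clamp above 80 N).
It fails at once if any other thing on the bench is moved more than 25 mm (distance of any of squat_cell, beaker, reagent, jar, spatula, puck, notebox from where it was at the start of the episode above 0.025 m).
It also fails if it takes over 72 s, if anything falls off the work surface, if the arm or the gripper's body presses on something with over 40 N, if the wrist force passes 120 N, or if a joint passes its speed limit or range.

## Working session

There is one attempt and no reset: what is moved stays moved. The work goes in short steps, Python scripts to look and compute and a tool call to move; the robot and the scene stay as the last step left them, time stands still between calls to the robot, and variables do not carry over. Pictures are saved under pics/ and viewed, about 8 in all and at most 12, crops included, and the job is handed in when it is done.

Besides the shell and the picture viewer there is one more tool, called after "Emit:" in YAML: its name, and indented under it one key for each argument. drive_tool: Moves the arm, as the interface text tells. Its arguments: {"type":"object","properties":{"rows":{"type":"array","items":{"type":"object","properties":{"offset":{"type":"array","items":{"type":"number"}},"spin":{"type":"number"},"jaw":{"type":"number"}}}},"force":{"type":"number"}},"required":["rows"]}

```bash
ls; mkdir -p pics; cat > h.py <<'E'
import numpy as np, cv2
from cell import manip, eyes, finder
def cam(n):
    c=eyes.camera(n); h=c["color"].shape[0]; f=h/2/np.tan(np.radians(c["vfov"])/2)
    c["K"]=np.array([[f,0,c["cx"]],[0,f,c["cy"]],[0,0,1.]]); c["Dd"]=np.array(c["D"],float)
    c["R"]=cv2.Rodrigues(np.array(c["rvec"],float))[0]; c["t"]=np.array(c["tvec"],float).ravel(); return c
def ray(c,uv):
    p=cv2.undistortPoints(np.array([[uv]],float),c["K"],c["Dd"]).ravel()
    return -c["R"].T@c["t"], c["R"].T@np.array([p[0],p[1],1.])
def atz(c,uv,z):
    o,d=ray(c,uv); return o+d*(z-o[2])/d[2]
def pt(c,uv):
    u,v=int(round(uv[0])),int(round(uv[1])); w=c["depth"][max(v-1,0):v+2,max(u-1,0):u+2]; w=w[w>0]
    if not len(w): return None
    o,d=ray(c,uv); return o+d*np.median(w)
def cloud(c):
    h,w=c["depth"].shape; u,v=np.meshgrid(np.arange(w),np.arange(h))
    p=cv2.undistortPoints(np.stack([u,v],-1).reshape(-1,1,2).astype(float),c["K"],c["Dd"]).reshape(h,w,2)
    P=np.dstack([p,np.ones((h,w))])*c["depth"][...,None]
    W=(P-c["t"])@c["R"]; W[c["depth"]<=0]=np.nan; return W
E
python3 - <<'E'
from h import *
np.set_printoptions(precision=1,suppress=True)
print(manip.read_state())
ims=[]
for n in ["scene","top","wrist"]:
    c=cam(n); cv2.imwrite(f"pics/{n}0.png",c["color"])
    print(n,"cam at",-c["R"].T@c["t"],c["vfov"],c["D"])
    for t in ["cell_center","bore_mouth","knob_grip","clamp","squat_cell"]:
        for d in finder.find_in(n,t)[:4]:
            print(t,round(d["p"],2),np.round(d["uv"]),pt(c,d["uv"]))
E
```

```text
pics
{'clock': 0.0, 'joints': array([ 1. ,  0.3,  1.5, -0. ,  1.3, -0.1]), 'qd': array([ 0., -0.,  0.,  0.,  0.,  0.]), 'effort': array([ -0. , -53.2, -35.3,   0.1,   0. ,  -0. ]), 'eef_pos': array([247. , 491.3, 302.1]), 'eef_rot': array([-3.1, -0. ,  2.7]), 'wrist_force': array([0.5, 1.3, 0.1]), 'moment': array([ 0.1, -0. , -0. ]), 'finger_gap': 94.30771901160557}
scene cam at [1188.3 -599.9  828.5] 46.29318723206699 [0. 0. 0. 0. 0.]
cell_center 0.73 [215. 268.] [ 498.4 -209.8   57.7]
cell_center 0.22 [126. 349.] [ 564.3 -458.4   65.3]
bore_mouth 0.95 [344. 208.] [539.9 168.6  46.6]
bore_mouth 0.88 [310. 151.] [298.6 279.8  62.8]
bore_mouth 0.7 [135. 267.] [ 361.4 -331.7   47.3]
knob_grip 0.94 [136. 268.] [ 365.9 -333.2   48.2]
knob_grip 0.89 [308. 156.] [312.6 259.3  61.5]
knob_grip 0.88 [346. 210.] [545.1 167.   43.5]
clamp 0.79 [346. 207.] [538.1 175.3  44.5]
clamp 0.76 [139. 268.] [ 369.9 -327.9   47.1]
clamp 0.65 [313. 155.] [316.6 273.3  60.6]
squat_cell 0.83 [342. 279.] [709.  -24.4  50.2]
top cam at [ 403.9   12.1 1025.2] 57.67267586515151 [0. 0. 0. 0. 0.]
cell_center 0.59 [365. 235.] [ 478.8 -198.6   82.8]
bore_mouth 0.82 [168. 316.] [286.6 286.9  64.4]
bore_mouth 0.65 [410. 296.] [ 328.  -312.7   47.7]
bore_mouth 0.61 [212. 220.] [522.5 188.1  47.7]
knob_grip 0.85 [214. 222.] [518.7 182.2  48.4]
knob_grip 0.83 [165. 321.] [273.7 294.2  63. ]
knob_grip 0.7 [410. 293.] [ 334.6 -313.5   46.5]
clamp 0.98 [408. 293.] [ 335.7 -307.7   48.2]
clamp 0.93 [167. 320.] [275.8 290.5  64.9]
clamp 0.9 [212. 223.] [515.1 187.6  46.5]
squat_cell 0.57 [287. 152.] [700.7  -8.2  55.3]
wrist cam at [175.7 527.2 382.9] 58.78044410072456 [-0.1  0.   0.   0.   0. ]
bore_mouth 0.77 [122. 268.] [240.5 331.8  61.5]
knob_grip 0.73 [124. 268.] [241.7 332.9  61.9]
clamp 0.96 [123. 270.] [242.4 331.   62.3]
```

View pics/scene0.png

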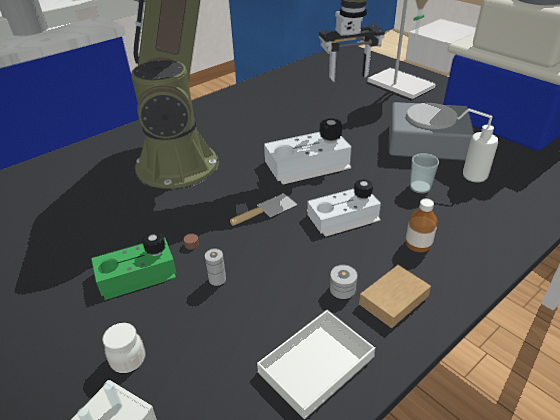

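View pics/top0.png

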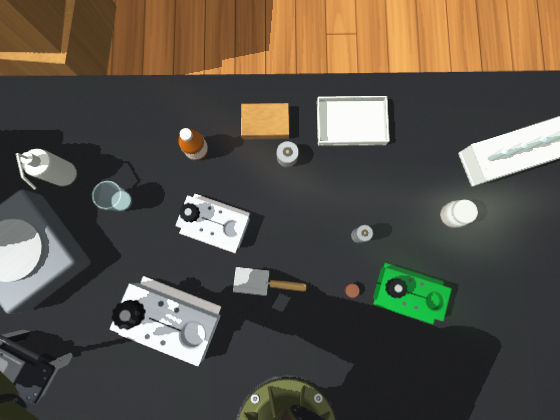

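The scene shows three clamps: green at top-view (412,293), large white at (167,320), z≈64, and small white at (212,222), z≈46. The small white one is meant. There are two cells: tall at (363,234), z≈80, and squat at (287,153), z≈50. I take the tall one. Next I measure from both views.

```bash
python3 - <<'E'
from h import *
np.set_printoptions(precision=1,suppress=True)
for n in ["top","scene"]:
    c=cam(n); W=cloud(c); print(n)
    def sel(cx,cy,r,z0,z1):
        m=(np.hypot(W[...,0]-cx,W[...,1]-cy)<r)&(W[...,2]>z0)&(W[...,2]<z1); return W[m]
    P=sel(490,-205,60,70,100); 
    print("cell top",len(P),cv2.minEnclosingCircle(P[:,:2].astype(np.float32)),np.median(P[:,2]),P.mean(0))
    P=sel(519,185,130,38,52); r=cv2.minAreaRect(P[:,:2].astype(np.float32)); print("clamp",len(P),r,np.median(P[:,2]))
    P=sel(540,230,60,75,105); print("knob",len(P),cv2.minEnclosingCircle(P[:,:2].astype(np.float32)),np.median(P[:,2]),P.mean(0))
    if n=="top":
        a=c["color"][170:270,160:270]; b=c["color"][190:290,310:420]
        cv2.imwrite("pics/crop1.png",cv2.resize(np.hstack([a,b]),None,fx=3.5,fy=3.5,interpolation=cv2.INTER_CUBIC))
E
```

```text
top
cell top 214 ((485.4903869628906, -196.08023071289062), 20.186262130737305) 82.26613531651248 [ 485.1 -195.3   82. ]
clamp 1628 ((522.7282104492188, 188.92808532714844), (171.22837829589844, 84.01409912109375), 70.13056182861328) 47.06429684258427
knob 288 ((541.0087280273438, 240.29290771484375), 24.169307708740234) 89.7406485245236 [540.2 238.5  89.2]
scene
cell top 232 ((483.53497314453125, -199.63812255859375), 22.339523315429688) 80.35406819912754 [ 486.4 -201.2   79.6]
clamp 1147 ((520.2054443359375, 184.8426971435547), (170.9810028076172, 90.22160339355469), 70.42546844482422) 45.02279449995007
knob 208 ((540.7845458984375, 237.41229248046875), 25.319095611572266) 87.4381052385144 [543.2 231.7  85.8]
```

View pics/crop1.png

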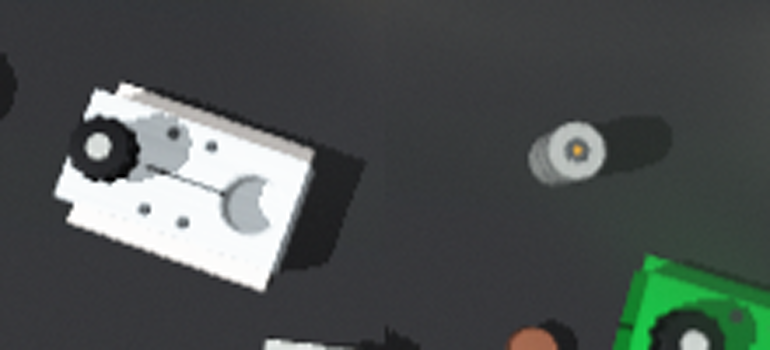

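Crop 1 confirms the choice: small white clamp with knob at crop (105,148) and bore at (250,205), tall steel cell at (575,150). I turn the tool first (tool x → world y), then go over the cell.

Emit:
drive_tool:
  rows:
    - {"spin": 7.91}
    - {"spin": 7.91}
    - {"spin": 7.91}
    - {"spin": 7.91}
    - {"spin": 7.91}
    - {"spin": 7.91}
    - {"spin": 7.91}
    - {"spin": 7.91}
    - {}

```text
validation failed for argument at $.ro...
```

Emit:
drive_tool:
  rows:
    - {"offset": [0,0,0],"spin": 7.91,"jaw": 94}
    - {"offset": [0,0,0],"spin": 7.91,"jaw": 94}
    - {"offset": [0,0,0],"spin": 7.91,"jaw": 94}
    - {"offset": [0,0,0],"spin": 7.91,"jaw": 94}
    - {"offset": [0,0,0],"spin": 7.91,"jaw": 94}
    - {"offset": [0,0,0],"spin": 7.91,"jaw": 94}
    - {"offset": [0,0,0],"spin": 7.91,"jaw": 94}
    - {"offset": [0,0,0],"spin": 7.91,"jaw": 94}
    - {"offset": [0,0,0],"spin": 0,"jaw": 94}

```text
clock: 1.9
eef_pos: [247.0, 491.4, 302.7]
eef_rot: [3.142, -0.0, 1.569]
wrist_force: [0.4, 0.1, -0.2]
finger_gap: 94.0
```

Emit:
drive_tool:
  rows:
    - {"offset": [-40,14,0],"spin": 0,"jaw": 94}
    - {"offset": [-40,14,0],"spin": 0,"jaw": 94}
    - {"offset": [-40,14,0],"spin": 0,"jaw": 94}
    - {"offset": [-40,14,0],"spin": 0,"jaw": 94}
    - {"offset": [-40,14,0],"spin": 0,"jaw": 94}
    - {"offset": [-40,14,0],"spin": 0,"jaw": 94}
    - {"offset": [-40,14,0],"spin": 0,"jaw": 94}
    - {"offset": [-40,14,0],"spin": 0,"jaw": 94}
    - {"offset": [-40,14,0],"spin": 0,"jaw": 94}
    - {"offset": [-40,14,0],"spin": 0,"jaw": 94}
    - {"offset": [-40,14,0],"spin": 0,"jaw": 94}
    - {"offset": [-40,14,0],"spin": 0,"jaw": 94}
    - {"offset": [-40,14,0],"spin": 0,"jaw": 94}
    - {"offset": [-40,14,0],"spin": 0,"jaw": 94}
    - {"offset": [-40,14,0],"spin": 0,"jaw": 94}
    - {"offset": [-40,14,0],"spin": 0,"jaw": 94}
    - {"offset": [-48,14,0],"spin": 0,"jaw": 94}
    - {"offset": [0,0,0],"spin": 0,"jaw": 94}
    - {"offset": [0,0,0],"spin": 0,"jaw": 94}

```text
clock: 3.8
eef_pos: [485.3, -197.0, 302.2]
eef_rot: [-3.141, -0.001, 1.573]
wrist_force: [-0.2, -0.3, -0.0]
finger_gap: 93.9
```

```bash
python3 - <<'E'
from h import *
np.set_printoptions(precision=1,suppress=True)
c=cam("wrist"); W=cloud(c); s=manip.read_state(); print(s["eef_pos"],s["eef_rot"],"cam",-c["R"].T@c["t"],c["D"])
print([(d["p"],d["uv"],pt(c,d["uv"])) for d in finder.find_in("wrist","cell_center")])
m=(np.hypot(W[...,0]-485,W[...,1]+197)<60)&(W[...,2]>72)&(W[...,2]<100); P=W[m]
print(len(P),cv2.minEnclosingCircle(P[:,:2].astype(np.float32)),np.median(P[:,2]),P.mean(0))
cv2.imwrite("pics/w1.png",c["color"])
E
```

```text
[ 485.2 -196.1  302.5] [-3.1 -0.   1.6] cam [ 485.2 -117.2  382.4] [-0.1  0.   0.   0.   0. ]
[(0.98, [273.3, 198.9], array([ 483.3, -190.9,   80.6]))]
1717 ((483.67840576171875, -198.16720581054688), 19.980443954467773) 78.4767093639972 [ 483.7 -197.4   78.6]
```

View pics/w1.png

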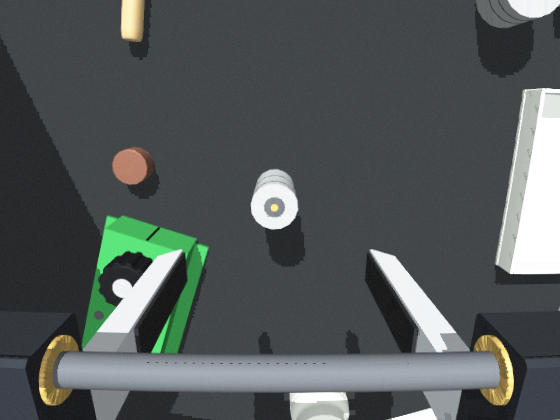

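The wrist view shows the tall cell at (275,207), with the green clamp and stopper clear to the left. The cell circle fits r=20.0 at (483.7,-198.2), top z≈79, which agrees with the other views. Descend and grip.

Emit:
drive_tool:
  rows:
    - {"offset": [-1.5,-1.5,30],"spin": 0,"jaw": 74}
    - {"offset": [0,0,40],"spin": 0,"jaw": 74}
    - {"offset": [0,0,40],"spin": 0,"jaw": 74}
    - {"offset": [0,0,30],"spin": 0,"jaw": 74}
    - {"offset": [0,0,15],"spin": 0,"jaw": 74}
    - {"offset": [0,0,9],"spin": 0,"jaw": 74}
    - {"offset": [0,0,0],"spin": 0,"jaw": 74}
    - {"offset": [0,0,0],"spin": 0,"jaw": 36}
    - {"offset": [0,0,0],"spin": 0,"jaw": 36}
    - {"offset": [0,0,0],"spin": 0,"jaw": 36}
    - {"offset": [0,0,0],"spin": 0,"jaw": 36}
    - {"offset": [0,0,0],"spin": 0,"jaw": 36}
    - {"offset": [0,0,0],"spin": 0,"jaw": 36}
  force: 35

```text
clock: 5.2
eef_pos: [483.9, -198.0, 138.9]
eef_rot: [3.141, 0.0, 1.571]
wrist_force: [-2.0, -0.4, 4.8]
finger_gap: 39.2
```

Emit:
drive_tool:
  rows:
    - {"offset": [0,0,-15],"spin": 0,"jaw": 36}
    - {"offset": [0,0,-30],"spin": 0,"jaw": 36}
    - {"offset": [0,0,-40],"spin": 0,"jaw": 36}
    - {"offset": [0,0,-40],"spin": 0,"jaw": 36}
    - {"offset": [8,0,-38],"spin": 0,"jaw": 36}
    - {"offset": [20,2,0],"spin": 0,"jaw": 36}
    - {"offset": [35,2,0],"spin": 0,"jaw": 36}
    - {"offset": [40,2,0],"spin": 0,"jaw": 36}
    - {"offset": [40,2,0],"spin": 0,"jaw": 36}
    - {"offset": [40,2,0],"spin": 0,"jaw": 36}
    - {"offset": [40,2,0],"spin": 0,"jaw": 36}
    - {"offset": [40,2,0],"spin": 0,"jaw": 36}
    - {"offset": [35,2,0],"spin": 0,"jaw": 36}
    - {"offset": [20,2,0],"spin": 0,"jaw": 36}
    - {"offset": [15,2,0],"spin": 0,"jaw": 36}
    - {"offset": [0,0,0],"spin": 0,"jaw": 36}
    - {"offset": [0,0,0],"spin": 0,"jaw": 36}

```text
clock: 6.9
eef_pos: [503.7, 134.6, 301.3]
eef_rot: [-3.141, 0.0, 1.571]
wrist_force: [-0.3, -0.1, -4.1]
finger_gap: 39.3
```

```bash
python3 - <<'E'
from h import *
np.set_printoptions(precision=1,suppress=True)
c=cam("wrist"); W=cloud(c); s=manip.read_state(); print(s["eef_pos"],s["eef_rot"],s["finger_gap"],"cam",-c["R"].T@c["t"])
for t in ["bore_mouth","knob_grip","cell_center"]: print(t,[(round(d["p"],2),d["uv"],pt(c,d["uv"])) for d in finder.find_in("wrist",t)][:2])
def sel(cx,cy,r,z0,z1):
    m=(np.hypot(W[...,0]-cx,W[...,1]-cy)<r)&(W[...,2]>z0)&(W[...,2]<z1); return W[m]
P=sel(521,187,130,39,50); print("clamp",len(P),cv2.minAreaRect(P[:,:2].astype(np.float32)),np.median(P[:,2]))
P=sel(540,238,45,78,100); print("knob",len(P),cv2.minEnclosingCircle(P[:,:2].astype(np.float32)),np.median(P[:,2]))
cv2.imwrite("pics/w2.png",c["color"]); np.save("w2.npy",W)
E
```

```text
[503.7 134.3 301.4] [-3.1  0.   1.6] 39.548815833150414 cam [503.7 214.4 381.5]
bore_mouth [(0.81, [50.1, 71.6], array([310.9, 246.2,  52.6])), (0.73, [298.2, 126.1], array([523.7, 198.1,  43.8]))]
knob_grip [(0.89, [50.8, 70.9], array([310.7, 246.9,  50.9])), (0.83, [294.2, 123.1], array([520.2, 200.7,  43.5]))]
cell_center [(0.92, [272.5, 281.9], array([502.4, 144.5, 240.7]))]
clamp 12702 ((521.5186767578125, 187.48590087890625), (171.52561950683594, 84.51234436035156), 69.95926666259766) 43.23867819060867
knob 3007 ((540.19970703125, 239.0869140625), 24.298885345458984) 86.18125955323846
```

View pics/w2.png

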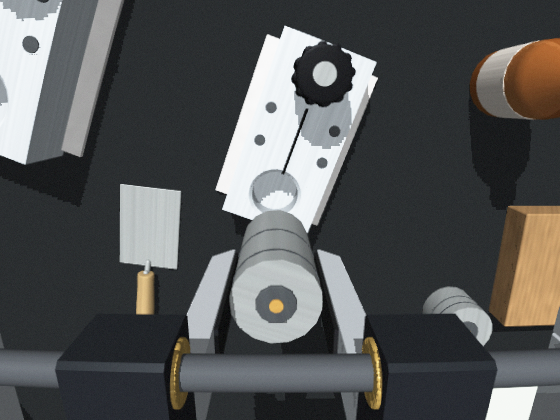

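The wrist view shows the bore at (275,190), the knob at (323,73), and the held cell with its top dot at (276,306). I check the cell's pose in hand and the bore rim directly.

```bash
python3 - <<'E'
from h import *
np.set_printoptions(precision=2,suppress=True)
c=cam("wrist"); W=cloud(c); s=manip.read_state(); print(s["eef_pos"],s["eef_rot"])
im=c["color"]; 
# held cell: brass dot & top disc
m=(np.abs(W[...,0]-503.7)<30)&(np.abs(W[...,1]-134.5)<30)&(W[...,2]>234)&(W[...,2]<250)
P=W[m]; print("held top",len(P),cv2.minEnclosingCircle(P[:,:2].astype(np.float32)),np.median(P[:,2]))
hsv=cv2.cvtColor(im,cv2.COLOR_BGR2HSV); d=(hsv[...,0]>12)&(hsv[...,0]<30)&(hsv[...,1]>130); d[:285]=0;d[325:]=0;d[:,:260]=0;d[:,295:]=0
v,u=np.nonzero(d); uv=(u.mean(),v.mean()); print("dot",uv,atz(c,uv,243.5))
# bore: visible hole boundary from depth: deep points below mouth, project color edge rays at z=45
hole=(W[...,2]<36)&(np.hypot(W[...,0]-502.7,W[...,1]-136)<32)
# rim: top-face points; radial inner edge per angle
T=(W[...,2]>40.5)&(W[...,2]<47)
vv,uu=np.nonzero(T); A=np.array([atz(c,(a,b),45) for a,b in zip(uu,vv)])
C=np.array([502.7,136.2])
for it in range(4):
    r=np.hypot(*(A[:,:2]-C).T); th=np.degrees(np.arctan2(*(A[:,:2]-C).T[::-1])); E=[]
    for k in range(-180,180,6):
        q=(th>=k)&(th<k+6)&(r<40)
        if q.sum()>5 and r[q].min()<28: E.append(A[q][np.argmin(r[q]),:2])
    E=np.array(E)
    from scipy.optimize import least_squares
    o=least_squares(lambda p:np.hypot(*(E-p[:2]).T)-p[2],[*C,23],loss="soft_l1"); C=o.x[:2]
print("bore rim",len(E),o.x,np.abs(o.fun).mean())
P=A[:,:2][np.hypot(*(A[:,:2]-[521,187]).T)<100]; print(cv2.minAreaRect(P.astype(np.float32)))
E
```

```text
[503.76 134.35 301.68] [-3.14  0.    1.57]
held top 7714 ((503.6902770996094, 143.40658569335938), 29.982736587524414) 241.1498861162121
dot (np.float64(275.73426573426576), np.float64(305.73426573426576)) [503.91 134.33 243.5 ]
bore rim 48 [502.4  136.45  21.58] 0.26444617691627204
((521.3483276367188, 187.33651733398438), (169.64295959472656, 84.27589416503906), 69.95249938964844)
```

Emit:
drive_tool:
  rows:
    - {"offset": [1.9,-1.3,20],"spin": 0,"jaw": 36}
    - {"offset": [0,0,35],"spin": 0,"jaw": 36}
    - {"offset": [0,0,35],"spin": 0,"jaw": 36}
    - {"offset": [0,0,15],"spin": 0,"jaw": 36}
    - {"offset": [0,0,8],"spin": 0,"jaw": 36}
    - {"offset": [0,0,0],"spin": 0,"jaw": 36}
    - {"offset": [0,0,3],"spin": 0,"jaw": 36}
    - {"offset": [0,0,2],"spin": 0,"jaw": 36}
    - {"offset": [0,0,2],"spin": 0,"jaw": 36}
    - {"offset": [0,0,0],"spin": 0,"jaw": 36}

```text
clock: 8.15
eef_pos: [502.4, 137.0, 181.8]
eef_rot: [3.141, -0.0, 1.571]
wrist_force: [-0.3, 0.1, -4.8]
finger_gap: 39.4
```

Emit:
drive_tool:
  rows:
    - {"offset": [0,0,1],"spin": 0,"jaw": 36}
    - {"offset": [0,0,1],"spin": 0,"jaw": 36}
    - {"offset": [0,0,1],"spin": 0,"jaw": 36}
    - {"offset": [0,0,1],"spin": 0,"jaw": 36}
    - {"offset": [0,0,0],"spin": 0,"jaw": 36}

```text
clock: 8.65
eef_pos: [502.4, 136.9, 177.5]
eef_rot: [-3.141, 0.0, 1.571]
wrist_force: [0.2, -0.1, -4.1]
finger_gap: 39.2
```

Foot is 6 mm into the mouth with no contact force.

Emit:
drive_tool:
  rows:
    - {"offset": [0,0,2],"spin": 0,"jaw": 36}
    - {"offset": [0,0,2],"spin": 0,"jaw": 36}
    - {"offset": [0,0,2],"spin": 0,"jaw": 36}
    - {"offset": [0,0,2],"spin": 0,"jaw": 36}
    - {"offset": [0,0,0],"spin": 0,"jaw": 36}

```text
clock: 9.15
eef_pos: [502.3, 136.9, 169.3]
eef_rot: [-3.141, 0.0, 1.571]
wrist_force: [-0.2, 0.4, -5.1]
finger_gap: 39.2
```

Emit:
drive_tool:
  rows:
    - {"offset": [0,0,2],"spin": 0,"jaw": 36}
    - {"offset": [0,0,2],"spin": 0,"jaw": 36}
    - {"offset": [0,0,2],"spin": 0,"jaw": 36}
    - {"offset": [0,0,2],"spin": 0,"jaw": 36}
    - {"offset": [0,0,2],"spin": 0,"jaw": 36}
    - {"offset": [0,0,0],"spin": 0,"jaw": 36}

```text
clock: 9.75
eef_pos: [502.3, 136.9, 159.3]
eef_rot: [-3.141, 0.0, 1.571]
wrist_force: [-0.3, 0.8, -4.5]
finger_gap: 39.0
```

Emit:
drive_tool:
  rows:
    - {"offset": [0,0,1],"spin": 0,"jaw": 36}
    - {"offset": [0,0,1],"spin": 0,"jaw": 36}
    - {"offset": [0,0,1],"spin": 0,"jaw": 36}
    - {"offset": [0,0,1],"spin": 0,"jaw": 36}
    - {"offset": [0,0,0],"spin": 0,"jaw": 36}

```text
clock: 10.25
eef_pos: [502.4, 136.9, 155.5]
eef_rot: [-3.141, 0.0, 1.571]
wrist_force: [-0.7, -0.2, -4.9]
finger_gap: 39.3
```

Emit:
drive_tool:
  rows:
    - {"offset": [0,0,0.5],"spin": 0,"jaw": 36}
    - {"offset": [0,0,0.5],"spin": 0,"jaw": 36}
    - {"offset": [0,0,0],"spin": 0,"jaw": 36}

```text
clock: 10.55
eef_pos: [502.4, 136.9, 154.6]
eef_rot: [-3.141, -0.0, 1.571]
wrist_force: [0.1, -0.1, -5.2]
finger_gap: 39.5
```

Emit:
drive_tool:
  rows:
    - {"offset": [0,0,0.5],"spin": 0,"jaw": 36}
    - {"offset": [0,0,0.3],"spin": 0,"jaw": 36}
    - {"offset": [0,0,0],"spin": 0,"jaw": 36}

```text
clock: 10.85
eef_pos: [502.4, 137.0, 154.0]
eef_rot: [3.141, 0.0, 1.571]
wrist_force: [-1.1, -0.0, -2.6]
finger_gap: 39.5
```

Contact just starting (weight coming off). I release here; at most a fraction of a mm is left to drop.

Emit:
drive_tool:
  rows:
    - {"offset": [0,0,0],"spin": 0,"jaw": 42}
    - {"offset": [0,0,0],"spin": 0,"jaw": 48}
    - {"offset": [0,0,0],"spin": 0,"jaw": 60}
    - {"offset": [0,0,0],"spin": 0,"jaw": 80}
    - {"offset": [0,0,0],"spin": 0,"jaw": 80}
    - {"offset": [0,0,0],"spin": 0,"jaw": 80}
    - {"offset": [0,0,-30],"spin": 0,"jaw": 80}
    - {"offset": [0,0,-40],"spin": 0,"jaw": 90}
    - {"offset": [0,0,-40],"spin": 0,"jaw": 90}
    - {"offset": [0,0,-30],"spin": 0,"jaw": 90}
    - {"offset": [0,0,0],"spin": 0,"jaw": 90}
    - {"offset": [0,0,0],"spin": 0,"jaw": 90}

```text
clock: 12.05
eef_pos: [502.3, 136.9, 293.8]
eef_rot: [3.141, -0.0, 1.571]
wrist_force: [-0.2, 0.7, 0.4]
finger_gap: 90.2
```

```bash
python3 - <<'E'
from h import *
np.set_printoptions(precision=1,suppress=True)
c=cam("wrist"); W=cloud(c); s=manip.read_state(); print(s["eef_pos"],s["joints"],s["moment"],"cam",-c["R"].T@c["t"])
def sel(cx,cy,r,z0,z1):
    m=(np.hypot(W[...,0]-cx,W[...,1]-cy)<r)&(W[...,2]>z0)&(W[...,2]<z1); return W[m]
P=sel(502,136,35,86,105); print("cell",len(P),cv2.minEnclosingCircle(P[:,:2].astype(np.float32)),np.median(P[:,2]),P[:,2].std())
P=sel(521,187,130,39,50); print("block z",np.median(P[:,2]))
P=sel(540,238,45,78,100); print("knob",len(P),cv2.minEnclosingCircle(P[:,:2].astype(np.float32)),np.median(P[:,2]))
cv2.imwrite("pics/w3.png",c["color"])
E
```

```text
[502.2 136.9 292.9] [ 0.2  0.2  1.6 -0.   1.3  0.2] [-0.  0. -0.] cam [502.3 216.7 374. ]
cell 2002 ((502.3122863769531, 136.90237426757812), 20.082292556762695) 93.47800836708063 1.3901847552520092
block z 43.261206623070116
knob 3142 ((540.0411987304688, 239.0836639404297), 24.216785430908203) 86.13622957993212
```

View pics/w3.png

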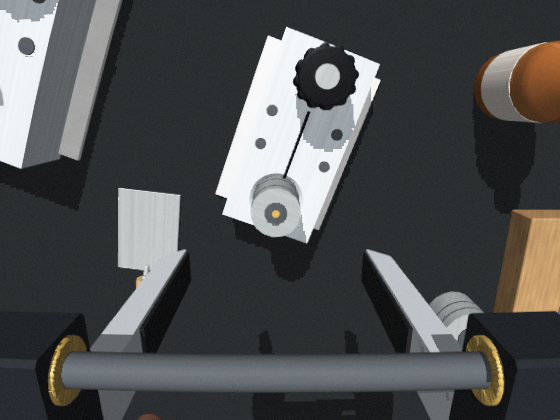

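The cell is seated at (275,213): top is 50.2 mm above the block face, within 1 mm of the bore axis. Now move over the knob at (540.0,239.1), winding the wrist back for one long clockwise turn.

Emit:
drive_tool:
  rows:
    - {"offset": [34,12.6,0],"spin": 0,"jaw": 80}
    - {"offset": [34,12.6,0],"spin": 0,"jaw": 80}
    - {"offset": [34.2,12.6,0],"spin": 0,"jaw": 80}
    - {"offset": [0,0,0],"spin": -8.25,"jaw": 80}
    - {"offset": [0,0,0],"spin": -8.25,"jaw": 80}
    - {"offset": [0,0,0],"spin": -8.25,"jaw": 80}
    - {"offset": [0,0,0],"spin": -8.25,"jaw": 80}
    - {"offset": [0,0,0],"spin": -8.25,"jaw": 80}
    - {"offset": [0,0,0],"spin": -8.25,"jaw": 80}
    - {"offset": [0,0,0],"spin": -8.25,"jaw": 80}
    - {"offset": [0,0,0],"spin": -8.25,"jaw": 80}
    - {"offset": [0,0,0],"spin": -8.25,"jaw": 80}
    - {"offset": [0,0,0],"spin": -8.25,"jaw": 80}
    - {"offset": [0,0,0],"spin": -8.25,"jaw": 80}
    - {"offset": [0,0,0],"spin": -8.25,"jaw": 80}
    - {"offset": [0,0,0],"spin": -8.25,"jaw": 80}
    - {"offset": [0,0,0],"spin": -8.25,"jaw": 80}
    - {"offset": [0,0,0],"spin": 0,"jaw": 80}

```text
clock: 13.9
eef_pos: [539.9, 239.1, 292.2]
eef_rot: [3.141, -0.003, -2.694]
wrist_force: [0.1, -0.5, 0.1]
finger_gap: 79.9
```

Emit:
drive_tool:
  rows:
    - {"offset": [0,0,30],"spin": 0,"jaw": 80}
    - {"offset": [0,0,40],"spin": 0,"jaw": 80}
    - {"offset": [0,0,35],"spin": 0,"jaw": 80}
    - {"offset": [0,0,20],"spin": 0,"jaw": 80}
    - {"offset": [0,0,15],"spin": 0,"jaw": 80}
    - {"offset": [0,0,0],"spin": 0,"jaw": 80}
    - {"offset": [0,0,0],"spin": 0,"jaw": 44}
    - {"offset": [0,0,0],"spin": 0,"jaw": 44}
    - {"offset": [0,0,0],"spin": 0,"jaw": 44}
    - {"offset": [0,0,0],"spin": 0,"jaw": 44}
    - {"offset": [0,0,0],"spin": 0,"jaw": 44}
    - {"offset": [0,0,0],"spin": 0,"jaw": 44}
  force: 45

```text
clock: 15.1
eef_pos: [540.2, 239.4, 154.4]
eef_rot: [3.141, 0.001, -2.696]
wrist_force: [-2.5, 2.1, 5.6]
finger_gap: 47.4
```

```bash
cat > s.py <<'E'
from cell import manip; import numpy as np
np.set_printoptions(precision=3,suppress=True)
s=manip.read_state(); print(s["clock"],s["joints"],s["moment"],s["effort"][5],s["eef_rot"],s["finger_gap"])
E
python3 s.py
```

```text
15.1 [ 0.355  0.546  1.54   0.     1.055 -1.662] [ 0.441  0.46  -0.01 ] 0.0003705523704411462 [ 3.141  0.001 -2.696] 47.426335343995845
```

Emit:
drive_tool:
  rows:
    - {"offset": [0,0,0],"spin": 3,"jaw": 44}
    - {"offset": [0,0,0],"spin": 3,"jaw": 44}
    - {"offset": [0,0,0],"spin": 3,"jaw": 44}

```text
clock: 15.4
eef_pos: [540.2, 239.4, 154.4]
eef_rot: [3.141, 0.001, -2.855]
wrist_force: [-3.0, 2.3, 5.1]
finger_gap: 47.3
```

```bash
python3 s.py
```

```text
15.4 [ 0.355  0.546  1.54   0.     1.055 -1.502] [0.333 0.376 0.003] -1.036507934331894 [ 3.141  0.001 -2.855] 47.263099526897285
```

Emit:
drive_tool:
  rows:
    - {"offset": [0,0,0],"spin": 3,"jaw": 44}
    - {"offset": [0,0,0],"spin": 3,"jaw": 44}
    - {"offset": [0,0,0],"spin": 3,"jaw": 44}

```text
clock: 15.7
eef_pos: [540.3, 239.4, 154.4]
eef_rot: [3.141, 0.001, -3.012]
wrist_force: [-2.0, 0.8, 5.6]
finger_gap: 47.1
```

```bash
python3 s.py
```

```text
15.7 [ 0.355  0.546  1.54   0.     1.055 -1.345] [0.211 0.384 0.08 ] -1.031522937119007 [ 3.141  0.001 -3.012] 47.073886210650755
```

Emit:
drive_tool:
  rows:
    - {"offset": [0,0,0],"spin": 3,"jaw": 44}
    - {"offset": [0,0,0],"spin": 3,"jaw": 44}
    - {"offset": [0,0,0],"spin": 3,"jaw": 44}

```text
clock: 16.0
eef_pos: [540.3, 239.3, 154.4]
eef_rot: [3.141, 0.001, 3.114]
wrist_force: [-2.5, 0.6, 6.3]
finger_gap: 47.3
```

```bash
python3 s.py
```

```text
16.0 [ 0.355  0.546  1.54   0.     1.055 -1.188] [0.188 0.424 0.028] -1.0312150418758392 [3.141 0.001 3.114] 47.29948309144343
```

Emit:
drive_tool:
  rows:
    - {"offset": [0,0,0],"spin": 3,"jaw": 44}
    - {"offset": [0,0,0],"spin": 3,"jaw": 44}
    - {"offset": [0,0,0],"spin": 3,"jaw": 44}

```text
clock: 16.3
eef_pos: [540.3, 239.3, 154.4]
eef_rot: [3.141, 0.001, 2.957]
wrist_force: [-1.8, 0.3, 5.7]
finger_gap: 47.1
```

```bash
python3 s.py
```

```text
16.3 [ 0.355  0.546  1.54  -0.     1.055 -1.031] [0.088 0.402 0.023] -1.0310127586126328 [3.141 0.001 2.957] 47.098887536702755
```

Joint-6 effort is very clean here (1.031 free-running), so it serves as the bite detector together with moment z.

Emit:
drive_tool:
  rows:
    - {"offset": [0,0,0],"spin": 3,"jaw": 44}
    - {"offset": [0,0,0],"spin": 3,"jaw": 44}
    - {"offset": [0,0,0],"spin": 3,"jaw": 44}

```text
clock: 16.6
eef_pos: [540.3, 239.2, 154.4]
eef_rot: [3.141, 0.0, 2.8]
wrist_force: [-3.1, 1.1, 5.6]
finger_gap: 47.8
```

```bash
python3 s.py
```

```text
16.6 [ 0.355  0.546  1.54  -0.     1.056 -0.874] [-0.007  0.444  0.088] -1.0311277583241463 [3.141 0.    2.8  ] 47.76048769207156
```

Emit:
drive_tool:
  rows:
    - {"offset": [0,0,0],"spin": 3,"jaw": 44}
    - {"offset": [0,0,0],"spin": 3,"jaw": 44}
    - {"offset": [0,0,0],"spin": 3,"jaw": 44}

```text
clock: 16.9
eef_pos: [540.2, 239.2, 154.4]
eef_rot: [3.141, 0.0, 2.643]
wrist_force: [-2.8, -1.0, 5.7]
finger_gap: 47.8
```

```bash
python3 s.py
```

```text
16.9 [ 0.355  0.546  1.54  -0.     1.056 -0.717] [-0.044  0.525  0.298] -0.7487665861845016 [3.141 0.    2.643] 47.78210171873103
```

Bite detected: moment z went 0.03→0.30 and joint-6 effort shifted 0.28, so it lies within the last 9°, most likely about 6° back (j6≈-0.83). About 38–39° remain to 45°.

Emit:
drive_tool:
  rows:
    - {"offset": [0,0,0],"spin": 3,"jaw": 44}
    - {"offset": [0,0,0],"spin": 3,"jaw": 44}

```text
clock: 17.1
eef_pos: [540.2, 239.2, 154.4]
eef_rot: [3.142, 0.0, 2.538]
wrist_force: [-2.3, -0.1, 6.1]
finger_gap: 47.9
```

```bash
python3 s.py
```

```text
17.1 [ 0.355  0.546  1.54  -0.     1.056 -0.613] [-0.157  0.509  0.344] -0.7316031865775585 [3.142 0.    2.538] 47.88098708180963
```

Emit:
drive_tool:
  rows:
    - {"offset": [0,0,0],"spin": 3,"jaw": 44}
    - {"offset": [0,0,0],"spin": 3,"jaw": 44}
    - {"offset": [0,0,0],"spin": 3,"jaw": 44}
    - {"offset": [0,0,0],"spin": 3,"jaw": 44}
    - {"offset": [0,0,0],"spin": 3,"jaw": 44}

```text
clock: 17.6
eef_pos: [540.2, 239.1, 154.4]
eef_rot: [-3.142, 0.0, 2.277]
wrist_force: [-1.9, -1.7, 6.9]
finger_gap: 47.4
```

```bash
python3 s.py
```

```text
17.6 [ 0.355  0.546  1.54  -0.     1.056 -0.351] [-0.207  0.701  0.392] -0.7307923771440983 [-3.142  0.     2.277] 47.447847136011546
```

Emit:
drive_tool:
  rows:
    - {"offset": [0,0,0],"spin": 3.2,"jaw": 44}
    - {"offset": [0,0,0],"spin": 3.2,"jaw": 44}
    - {"offset": [0,0,0],"spin": 3.2,"jaw": 44}
    - {"offset": [0,0,0],"spin": 3.2,"jaw": 44}
    - {"offset": [0,0,0],"spin": 3.2,"jaw": 44}
    - {"offset": [0,0,0],"spin": 3,"jaw": 44}
    - {"offset": [0,0,0],"spin": 0,"jaw": 44}
    - {"offset": [0,0,0],"spin": 0,"jaw": 44}

```text
clock: 18.4
eef_pos: [540.1, 239.1, 154.4]
eef_rot: [-3.141, 0.0, 1.947]
wrist_force: [-3.9, -1.7, 7.6]
finger_gap: 47.4
```

```bash
python3 s.py; python3 - <<'E'
from h import *
cv2.imwrite("pics/w4.png",cam("wrist")["color"])
E
```

```text
18.4 [ 0.355  0.546  1.54  -0.     1.056 -0.021] [-0.334  0.831  0.281] 0.36594394594430923 [-3.141  0.     1.947] 47.37608995247889
```

The tool has turned ≈0.79 rad (45°) past the bite, and holding torque is 0.28 as expected. Release and rise.

Emit:
drive_tool:
  rows:
    - {"offset": [0,0,0],"spin": 0,"jaw": 52}
    - {"offset": [0,0,0],"spin": 0,"jaw": 65}
    - {"offset": [0,0,0],"spin": 0,"jaw": 80}
    - {"offset": [0,0,0],"spin": 0,"jaw": 80}
    - {"offset": [0,0,0],"spin": 0,"jaw": 80}
    - {"offset": [0,0,0],"spin": 0,"jaw": 80}
    - {"offset": [0,0,-25],"spin": 0,"jaw": 80}
    - {"offset": [0,0,-40],"spin": 0,"jaw": 80}
    - {"offset": [0,0,-40],"spin": 0,"jaw": 80}
    - {"offset": [0,0,-35],"spin": 0,"jaw": 80}
    - {"offset": [-35,0,0],"spin": 0,"jaw": 80}
    - {"offset": [-40,0,0],"spin": 0,"jaw": 80}
    - {"offset": [-25,0,0],"spin": 0,"jaw": 80}
    - {"offset": [0,0,0],"spin": 0,"jaw": 80}
    - {"offset": [0,0,0],"spin": 0,"jaw": 80}

```text
clock: 19.95
eef_pos: [576.8, 146.1, 293.7]
eef_rot: [-3.141, -0.0, 1.946]
wrist_force: [-0.4, 0.2, 0.2]
finger_gap: 80.0
```

```bash
python3 - <<'E'
from h import *
np.set_printoptions(precision=1,suppress=True)
for n in ["wrist","top"]:
    c=cam(n); W=cloud(c)
    def sel(cx,cy,r,z0,z1):
        m=(np.hypot(W[...,0]-cx,W[...,1]-cy)<r)&(W[...,2]>z0)&(W[...,2]<z1); return W[m]
    for l,a in dict(cell=(502,136,35,86,105),block=(521,187,100,39,50),knob=(540,238,40,78,100)).items():
        P=sel(*a)
        if len(P): print(n,l,len(P),cv2.minEnclosingCircle(P[:,:2].astype(np.float32)),np.median(P[:,2]))
    cv2.imwrite(f"pics/{n}5.png",c["color"])
E
```

```text
wrist cell 2085 ((502.673095703125, 137.0224609375), 20.325519561767578) 93.4003074621466
wrist block 13433 ((521.2777099609375, 187.36273193359375), 94.6493911743164) 43.20486965799566
wrist knob 3124 ((540.1642456054688, 238.8499755859375), 24.26397705078125) 86.10696806236857
top block 86 ((516.96142578125, 110.26376342773438), 21.783588409423828) 46.71728303536696
```

View pics/wrist5.png

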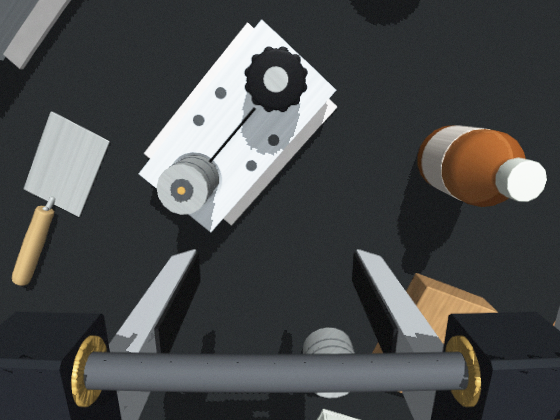

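```bash
python3 -c "
import cv2,numpy as np
a=cv2.imread('pics/w3.png')[30:130,270:380];b=cv2.imread('pics/wrist5.png');c=cv2.imread('pics/w4.png')
cv2.imwrite('pics/cmp.png',np.hstack([cv2.resize(a,(400,364)),cv2.resize(c,(400,364))]))"
```

```text
(no output)
```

View pics/cmp.png

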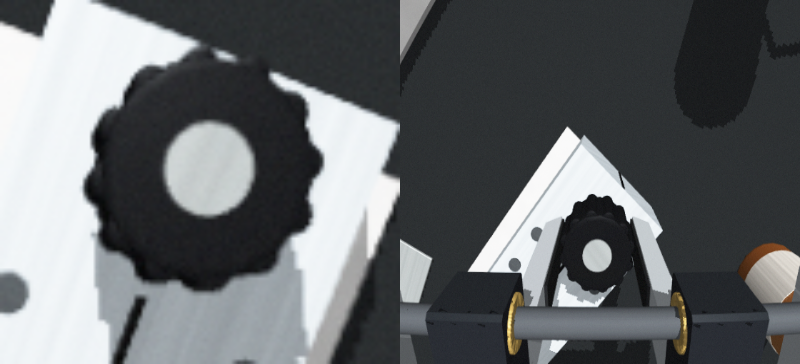

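The final wrist view shows the cell at (182,190) in the bore (top still 50.2 mm above the block), the knob at (275,80), and the fingers clear. The comparison crop shows the knob gripped centrally. Handing in.

```bash
python3 -c "
from cell import manip
print(manip.sign_off())"
```

```text
the job is handed in; nothing more can be done
None
```

The tall cell stands fully down in the small white clamp's bore, and I turned that clamp's knob about 45° past the bite. I then let go and handed the job in at about 20 s.

- **Cell:** it went in with no visible contact force until it touched the floor (about 3 N). After the knob was released, its top was 50.2 mm above the block face (50 is fully seated). Its axis was within about 1 mm of the bore axis I measured.
- **Bite:** the knob ran free for about 45–54° before the clamp bit. Moment z rose from about 0.05 to 0.3–0.35 N m, and joint-6 effort shifted to match.
- **Final turn:** from the estimated bite (uncertain by about 4°) I turned on to about 0.79 rad in one grip. The holding torque was 0.28 N m. Allowing for the springback, it should sit at about 0.69 rad.

**Not confirmed:**
- I inferred the knob's final angle from the wrist angle and torque, and did not check it by eye on the flutes.
- The last top view of the cell and knob gave no usable reading, probably because the arm was in the way. The final check therefore rests on the wrist camera alone.
- I did not measure the other items again, but I noticed no contact with any of them.

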